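Hang the hook-on cup in the sorting basket

TASK

Pick up the grey hook-on cup by its tab and hook its bent lip over the steel hanging strip on the basket's near rim, so that the cup is inside the basket. Gently slide it along the strip until its tooth drops into the notch, then let go so that it hangs upright with the lip fully down on the strip. Do not force the springy strip, and leave everything else where it stands.

Things in the scene. Friction and masses are not known exactly. Their poses are not given: they have to be found in the camera images.
- cup: Grey plastic hook-on cup, 0.11 to 0.22 kg, upright on the table at the start. Origin: centre of its underside; z up. Open cup 60 (x) x 80 (y) x 70 (z) mm; on its -x side a back plate (x -34 to -30 mm, 70 mm wide) rises to z 89 mm, where the lip bends over to -x. To hang inside, the cup has the same yaw as the basket.
- lip (a point): Middle of the lip's underside (cup frame -40, 0, 85 mm), axes as the cup's. The lip is 4 mm thick and 70 mm wide in y; its down-turned leg (x -50 to -46 mm) reaches down to z 63 mm. The slot between leg and back plate, which takes the strip, is 12 mm wide (x -46 to -34 mm).
- tooth (a point): Nose of the tooth under the middle of the lip, in the slot (cup frame -40, 0, 77 mm), axes as the cup's: 12 mm wide in y with a round nose, 8 mm deep below the lip. Off the notch the cup rides on this tooth, the lip 8 mm above the strip; in the notch the lip's underside rests on the strip (home).
- tab (a point): Centre of the solid grip tab on top of the lip (cup frame -34, 0, 115 mm; 6 mm to +x of lip and 30 mm above it), axes as the cup's. It is 16 mm thick (x), 34 mm wide (y), from z 89 to 137 mm; take it from above, fingers closing along y or x.
- basket: White wire-mesh basket fixed to the table, 260 (x) x 360 (y) mm, rim 140 mm high, open on top. Origin: centre of its underside; z up, -x its near side. The near wall is lower (116 mm, 4 mm thick) and carries a bare steel hanging strip along y. At most 25 N between cup and basket, in any direction: more bends the strip.
- rim_mid (a point): Middle of the near rim at the height of the unloaded strip's top edge and mid-thickness (basket frame -130, 0, 140 mm), axes as the basket's. The strip is 8 mm thick, 200 mm long, 23 mm tall, with one notch in the middle of its top edge, 16 mm wide (y) and 11 mm deep. It springs straight down about 1 mm per 2.5 N, at most 9 mm.
- range_a (a point): Point on the near rim, basket frame -130, -40, 140 mm, axes as the basket's: one end of the stretch in which the notch may lie. The strip may be clipped anywhere along the rim, so the place of the notch between range_a and range_b is not measured; it must be found by sliding the tooth under light load, or seen.
- range_b (a point): Point on the near rim, basket frame -130, +40, 140 mm: the other end of that stretch. The strip supports a riding tooth at least 20 mm beyond either end. When a lightly loaded tooth reaches the notch, the strip springs up round its nose: the load drops and the sideways force changes by about 3 N, but unless it is then pressed down the round nose can ride out again.
- carton: Bystander, leave it: open red carton, 85 x 160 x 75 mm, standing inside the basket in its far half. Origin: centre of its underside.
- tin: Bystander, leave it: small can, 44 mm diameter, 70 mm tall, standing inside the basket in the near left corner. Origin: centre of its underside.
- plain_bin: Bystander, leave it: plain grey open bin without lip or tab, 70 x 80 x 70 mm, on the table. Origin: centre of its underside.
- tape_roll: Bystander, leave it: roll of clear tape lying flat, 90 mm diameter, 48 mm tall, on the table. Origin: centre of its underside.
- scanner_dock: Bystander, leave it: black block-shaped dock, 50 x 100 x 50 mm, on the table. Origin: centre of its underside.
- glove_box: Bystander, leave it: blue box of gloves, 220 x 120 x 70 mm, lying on the table. Origin: centre of its underside.
Things that resemble listed ones, but are neither listed nor needed, are in the scene too. What is shaped like the cup but orange or yellow is not meant.

How it is judged (in metres and radians):
On the way:
1. the lip is hooked over the strip, leg outside and cup inside, and touches it (x of lip in the frame of basket between -0.14 and -0.12 m and y of lip in the frame of basket between -0.12 and 0.12 m and z of lip in the frame of basket between 0.125 and 0.153 m and angle between the x axis of cup and the x axis of basket, either way round below 0.2 rad and x of cup in the frame of basket above -0.12 m and contact force between cup and basket above 0.3 N), for 0.1 s.
At the end, for the whole second after the job is handed in: The cup hangs released and at rest inside the basket: lip point within 10 mm of the strip's middle plane, within 50 mm of rim_mid along the rim, at most 3.5 mm above the unloaded strip top (tooth in the notch); within 0.15 rad of upright, 0.17 rad of square to the rim (x of lip in the frame of basket between -0.14 and -0.12 m and y of lip in the frame of basket between -0.05 and 0.05 m and z of lip in the frame of basket between 0.133 and 0.1435 m and angle between the x axis of cup and the x axis of basket, either way round below 0.17 rad and angle between cup's own z axis and vertical below 0.15 rad and x of cup in the frame of basket above -0.12 m and linear speed of cup below 0.02 m/s); the robot touches nothing.
It fails at once if more than 25 N between cup and basket (contact force between cup and basket above 25 N).
It fails at once if a bystander moved more than 30 mm (distance of any of carton, tin, plain_bin, tape_roll, scanner_dock, glove_box from where it was at the start of the episode above 0.03 m).
It also fails if it takes over 54 s, if anything falls off the work surface, if the arm or the gripper's body presses on something with over 40 N, if the wrist force passes 120 N, or if a joint passes its speed limit or range.

ROBOT

A 6-joint arm with a two-finger parallel gripper is mounted at the origin on the work surface. World frame = base frame: x ahead of the robot, y to its left, z up, the work surface at z = 0. Lengths are in mm, angles in rad, forces in N, time in s.
With the tool pointing down it reaches from about 250 to 850 mm from the base axis. Payload 12.5 kg.
Tool frame: the origin (TCP) lies at the very end of the fingers, on their centre line; the grasp point (between the pads) lies 19 mm behind it; z points along the fingers, y is the direction in which the jaws open and shut (so a half turn about z gives the same grasp; the last joint's range is limited). The gripper opens to 93 mm and grips with 3 to 60 N. Pads are 15 mm wide; open, the fingers measure 128 mm over their backs; the gripper's body (75 mm by 188 mm) begins 65 mm behind the grasp point.
Start: joints at [-1.247, 0.351, 1.652, -0, 1.139, -0.085], TCP at [218.647, -504.656, 218.633] pointing down, gripper open.
Joint ranges: [-2.75, 2.75], [-0.79, 2.1], [0.01, 2.65], [-1.57, 4.71], [0.07, 3.14], [-2.87, 2.87]. Speed limits (rad/s): [2.22, 2.22, 2.79, 3.14, 3.14, 3.14].

INTERFACE

Orientations are given as a unit quaternion [x, y, z, w].
In Python, from workcell import observe, cams, r gives the robot as it stands.
- The arm moves only by the tool servo_tool, never from a script. Its argument "deltas" is a list of rows, each a list of 2 entries, a list of its own where there are three numbers: the shift along the tool's x, y, z in cm, then the turn, a rotation vector about the tool's x, y, z in degrees. A call has exactly 8 rows; each row shifts and turns the commanded pose from where the row before left it, along the tool's axes as they then stand; what a row does not reach is not made up. A row lasts 1/12 s, in which the tool goes at most 41.7 mm and 7.16 degrees, less where a joint would pass 70% of its speed; a pose out of reach is approached as far as the arm can. A call is refused whole if a number of a shift passes 4.17 or a number of a turn 7.16, either way. A call with a gripper value outside its range is refused whole. "hand" is the opening, from 0 (shut) to 1 (fully open), set as the call begins (left out, the last holds). The fingers move at their own pace and stop on an object; "squeeze" is the grip in N (left out, the last holds). Time passes only in rows, so rows that do not move let the fingers close, or fill a call up. It gives the time, the measured TCP pose, the force and the opening at its end, in the units of the state.
- observe(): the state, without advancing time (a new reading comes with each control period).
- cams.get_image(name): name is "scene" or "side" or "wrist"; returns the picture (384x512x3 uint8, red, green, blue); there is no depth.
- cams.camera_model(name): a dict with "fx", "fy", "cx", "cy" (pixels), "dist_coeffs" ([k1, k2, p1, p2, k3] as OpenCV has them; the pictures are not rectified), "rvec" (rotation vector, rad) and "tvec" (3), from world to camera coordinates, as OpenCV has them. Camera axes: x right, y down, z forward; pixel columns grow to the right and rows downward; lengths in mm; the calibration is good to about 2 mm. A picture is of the moment at which its call begins: read the wrist's pose just before it. camera_model takes no time and is no camera call; for the wrist camera it gives the pose at the moment of the call.
- r.finish_job(): hands the job in, once; it reports no verdict.
The state is a dict: "clock": time; "joints": joint angles; "dq": joint speeds; "joint_efforts": joint torques, N m; "eef_pos": TCP position; "tool_rot": TCP orientation; "force": force on the tool from outside, world axes, zero at the start; "moment": the same for the moment, N m; "gripper_width": opening from 0.0 (shut) to 1.0 (fully open).
Only numpy, scipy, OpenCV 4.12 (cv2) and the standard library are available. Lean on these libraries where they do the work, as an engineer would, in place of code of your own. Each camera call takes 0.05 s, during which the arm holds its last target. There are 200 camera calls.

## Working session

There is one attempt and no reset: what is moved stays moved. The work goes in short steps, Python scripts to look and compute and a tool call to move; the robot and the scene stay as the last step left them, time stands still between calls to the robot, and variables do not carry over. Pictures are saved under pics/ and viewed, about 8 in all and at most 12, crops included, and the job is handed in when it is done.

Besides the shell and the picture viewer there is one more tool, called after "Call:" by a JSON object that holds its "api" and its "payload", one argument or row to a line. servo_tool: Moves the arm, as the interface text tells. Its arguments: {"type":"object","properties":{"deltas":{"type":"array","items":{"type":"array"}},"hand":{"type":"number"},"squeeze":{"type":"number"}},"required":["deltas"]}

```bash
mkdir -p pics; ls
python3 - <<'E'
from workcell import observe,cams,r
import cv2
for n in ["scene","side"]:
    cv2.imwrite(f"pics/{n}0.png",cams.get_image(n)[:,:,::-1])
    print(n,cams.camera_model(n))
print(observe())
E
```

```text
pics
scene {'fx': 400.9783075253299, 'fy': 400.9783075253299, 'cx': 261.5578657449431, 'cy': 193.4907849675355, 'dist_coeffs': array([-0.0461884,  0.       ,  0.       ,  0.       ,  0.       ]), 'rvec': array([ 2.17220126,  0.58676033, -0.30397061]), 'tvec': array([-471.07754207,  -42.91118772, 1376.4691345 ])}
side {'fx': 377.51717101473184, 'fy': 377.51717101473184, 'cx': 251.11104864147694, 'cy': 188.99037518783376, 'dist_coeffs': array([-0.08092994,  0.        ,  0.        ,  0.        ,  0.        ]), 'rvec': array([ 1.0169233 , -2.30905858,  1.18516141]), 'tvec': array([367.47806005, 296.35867261, 881.74854347])}
{'clock': 0.1, 'joints': array([-1.24659647e+00,  3.51163389e-01,  1.65231065e+00, -8.81412354e-06,
        1.13908983e+00, -8.46341691e-02]), 'dq': array([-0.00080795, -0.00257117, -0.00148756,  0.00108509,  0.00060626,
        0.00056222]), 'joint_efforts': array([ 5.38164022e-05, -4.98032498e+01, -2.85705918e+01,  6.99720788e-02,
        2.39520916e-02, -5.11322526e-05]), 'eef_pos': array([ 218.56037222, -504.40017272,  218.18444197]), 'tool_rot': array([ 9.79179005e-01,  2.02998130e-01, -6.20015009e-05, -4.81648844e-04]), 'force': array([-0.20622563, -0.25191191,  0.27665915]), 'moment': array([ 0.00028537, -0.01869753,  0.0153724 ]), 'gripper_width': 0.9991913760720041}
```

View pics/scene0.png

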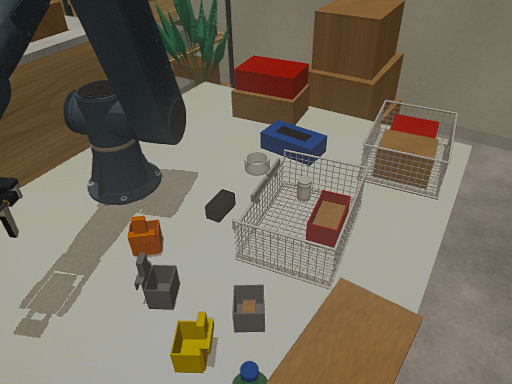

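View pics/side0.png

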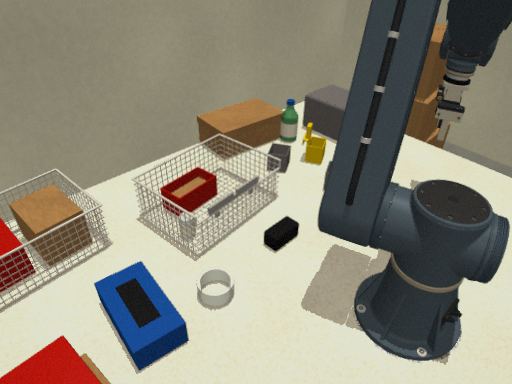

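Scene view: grey cup at about (158,285) with its tab at (143,268), the near rim with strip from (252,197) to (281,162), plain bin at (249,308). Side view: strip from (210,213) to (258,180). I'll zoom in for measuring.

```bash
cat > h.py <<'E'
import numpy as np, cv2
from workcell import observe,cams,r
def ray(m,uv):
    K=np.array([[m['fx'],0,m['cx']],[0,m['fy'],m['cy']],[0,0,1]])
    n=cv2.undistortPoints(np.array(uv,float).reshape(-1,1,2),K,m['dist_coeffs'])[:,0]
    R=cv2.Rodrigues(m['rvec'])[0]
    return -R.T@m['tvec'], np.c_[n,np.ones(len(n))]@R
def plane(m,uv,z):
    c,d=ray(m,uv); z=np.broadcast_to(z,len(d))
    return c+d*((z-c[2])/d[:,2])[:,None]
def proj(m,p):
    K=np.array([[m['fx'],0,m['cx']],[0,m['fy'],m['cy']],[0,0,1]])
    return cv2.projectPoints(np.array(p,float).reshape(-1,1,3),m['rvec'],m['tvec'],K,m['dist_coeffs'])[0][:,0]
E
python3 - <<'E'
from h import *
s=cv2.imread("pics/scene0.png"); t=cv2.imread("pics/side0.png")
up=lambda a,k:cv2.resize(a,None,fx=k,fy=k,interpolation=cv2.INTER_CUBIC)
c=np.zeros((600,800,3),np.uint8)
a=up(s[145:285,230:370],4); c[:560,:560]=a
b=up(s[245:315,130:190],4); c[:280,560:]=b
b=up(t[165:225,200:260],4); c[290:530,560:]=b
cv2.imwrite("pics/z0.png",c)
E
```

```text
(no output)
```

View pics/z0.png

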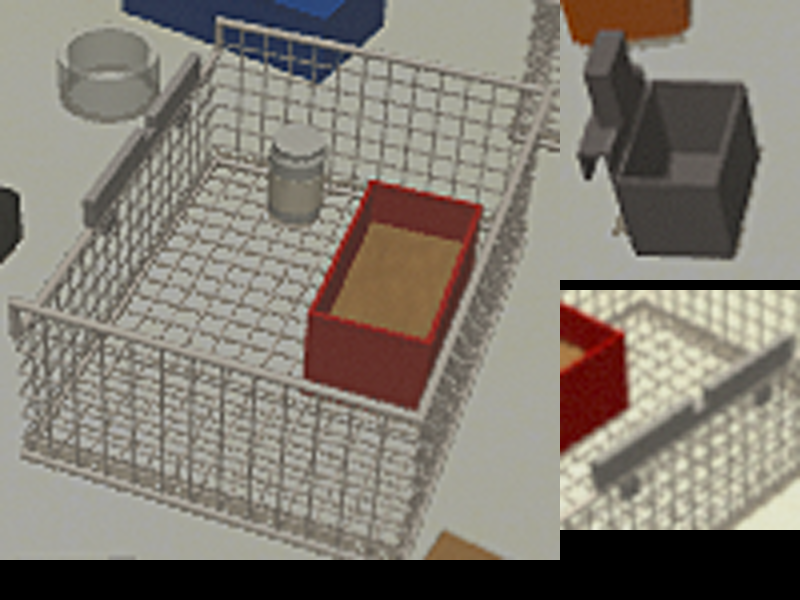

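Run:
```python
from h import *
np.set_printoptions(precision=1,suppress=True)
S=cams.camera_model("scene");T=cams.camera_model("side")
zs=lambda L:[(230+(u+.5)/4-.5,145+(v+.5)/4-.5) for u,v in L]
zc=lambda L:[(130+(u-559.5)/4-.5,245+(v+.5)/4-.5) for u,v in L]
zt=lambda L:[(200+(u-559.5)/4-.5,165+(v-289.5)/4-.5) for u,v in L]
print("corners",plane(S,zs([(15,300),(420,412),(548,92),(218,20)]),140))
st=zs([(195,57),(88,202),(150,126)]);si=zt([(595,466),(793,340),(698,398)])
print("strip scene",plane(S,st,140)); print("strip side",plane(T,si,140))
print("bottom far strip",plane(S,zs([(25,457),(405,555)]),0))
p=plane(S,zc([(655,80),(745,83),(735,184),(625,178)]),70);print("cup rim",p,p.mean(0))
d=[p[1]-p[0],p[2]-p[1],p[3]-p[2],p[0]-p[3]]
for q in d: print(np.linalg.norm(q),np.degrees(np.arctan2(q[1],q[0])))
print("tab top",plane(S,zc([(597,30),(628,35),(588,67),(614,73)]),137))
print("bin",plane(S,[(249,292)],70),"carton",plane(S,zs([(372,182),(482,208),(308,312),(433,340)]),75), "tin",plane(S,zs([(298,140)]),70))
print("dock",plane(S,[(221,195)],50), plane(S,[(257,158)],48))
```

```text
corners [[ 530.9 -107.1  140. ]
 [ 787.3  -72.1  140. ]
 [ 743.6  278.5  140. ]
 [ 485.5  247.3  140. ]]
strip scene [[495.4 191.7 140. ]
 [518.5  -0.2 140. ]
 [510.7  96.7 140. ]]
strip side [[484.9 204.1 140. ]
 [504.4   9.3 140. ]
 [496.6 106.5 140. ]]
bottom far strip [[ 531.3 -109.8   -0. ]
 [ 787.2  -59.7    0. ]]
cup rim [[ 405.3 -279.7   70. ]
 [ 455.  -253.6   70. ]
 [ 500.2 -316.3   70. ]
 [ 442.2 -345.4   70. ]] [ 450.7 -298.8   70. ]
56.11293869374141 27.74438529337909
77.30656758049979 -54.19179705757967
64.87963254921847 -153.39949110386792
75.27602986219777 119.33575186957746
tab top [[ 401.9 -307.3  137. ]
 [ 420.4 -301.1  137. ]
 [ 418.  -331.   137. ]
 [ 434.  -326.9  137. ]]
bin [[ 652.4 -232.2   70. ]] carton [[645.4 195.1  75. ]
 [728.1 206.1  75. ]
 [666.4  40.4  75. ]
 [750.4  56.5  75. ]] tin [[571.2 222.4  70. ]]
dock [[374.2  50.1  50. ]] [[361.1 285.   48. ]]
```

Call:
{"api": "servo_tool", "payload": {
  "deltas": [
    [[3.2, -1.2, 0], [0, 0, 0]],
    [[3.2, -1.2, 0], [0, 0, 0]],
    [[3.2, -1.2, 0], [0, 0, 0]],
    [[3.2, -1.2, 0], [0, 0, 0]],
    [[3.2, -1.2, 0], [0, 0, 0]],
    [[3.2, -1.2, 0], [0, 0, 0]],
    [[3.2, -1.2, 0], [0, 0, 0]],
    [[3.6, -0.9, 0], [0, 0, -5]]
  ],
  "hand": 0.7,
  "squeeze": 60
}}

```text
clock: 0.77
eef_pos: [420.8, -314.4, 218.5]
tool_rot: [0.97, 0.245, -0.0, -0.0]
force: [0.1, -0.5, -1.1]
gripper_width: 0.7
```

Run:
```python
from h import *
np.set_printoptions(precision=2,suppress=True)
S=cams.camera_model("scene");T=cams.camera_model("side")
zs=lambda L:[(230+(u+.5)/4-.5,145+(v+.5)/4-.5) for u,v in L]
zt=lambda L:[(200+(u-559.5)/4-.5,165+(v-289.5)/4-.5) for u,v in L]
st=zs([(195,57),(88,202),(150,126)]);si=zt([(793,340),(595,466),(698,398)])
si=[si[1],si[0],si[2]]
c1,d1=ray(S,st);c2,d2=ray(T,si)
print(c1,c2)
for a,b in zip(d1,d2):
    k=np.linalg.lstsq(np.c_[a,-b],c2-c1,rcond=None)[0]; p=c1+a*k[0];q=c2+b*k[1];print((p+q)/2,p-q)
m=cams.camera_model("wrist");o=observe();print(o['eef_pos'],o['tool_rot'],o['clock'])
im=cams.get_image("wrist");cv2.imwrite("pics/w1.png",im[:,:,::-1])
print(proj(m,[[419,-316,137],[451,-299,70]]),ray(m,[(256,192)]))
import pickle;pickle.dump(m,open("w1.pkl","wb"))
```

```text
[ 980.5  -712.37  805.96] [-138.47  643.56  753.  ]
[491.01 199.85 134.02] [0.02 0.02 0.01]
[512.77   4.29 134.06] [3.62 3.   0.69]
[505.13 102.09 133.88] [3.32 2.76 1.02]
[ 420.76 -314.41  218.51] [ 0.97  0.24 -0.   -0.  ] 0.7667
[[256.05 202.98]
 [256.03 157.38]] (array([ 479.35, -282.09,  384.88]), array([[-0.2 , -0.11, -0.97]]))
```

View pics/w1.png

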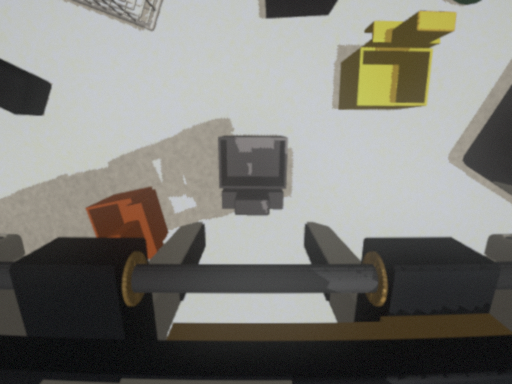

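Wrist view: the cup is square to the image (rim corners ≈(219,136)–(287,188)), tab top at about (253,203). I'll take its edges from the pixel gradients.

Run:
```python
from h import *
import pickle
np.set_printoptions(precision=1,suppress=True)
m=pickle.load(open("w1.pkl","rb"));g=cv2.imread("pics/w1.png",0)
print("tab rows 204-211",g[204:212,215:292].mean(0).astype(int))
print("rows c245-260",g[180:222,245:262].mean(1).astype(int))
for rr in (140,155,175): print(rr,g[rr:rr+4,212:295].mean(0).astype(int))
for cc in (225,250,275): print(cc,g[128:146,cc:cc+5].mean(1).astype(int))
```

```text
tab rows 204-211 [151 152 153 154 154 151 143 123 113 111 110 111 110 112 111 110 110 110
 106  95  83  82  84  84  84  84  84  84  84  84  84  84  85  84  84  84
  84  85  84  85  85  85  85  85  86  85  90  99 109 114 117 115 100  90
 101 121 127 126 122 122 121 122 122 122 122 122 127 146 174 193 197 197
 197 197 197 197 197]
rows c245-260 [ 58  58  58  59  59  64  75  79  73  64  60  60  60  61  60  60  60  61
  62  66  77  84  87  87  85  85  86  85  85  85  85  85  85  85 100 146
 182 194 196 196 196 196]
140 [153 156 157 156 154 139 110  90  78  68  65  64  64  67  75  85  89  88
  88  90  89  89  94 108 122 127 127 130 129 129 130 128 130 128 129 129
 129 130 129 129 130 131 130 131 130 131 132 132 132 131 131 131 132 131
 132 132 132 133 133 133 130 123 109  98  96  95  96  92  84  78  77  79
  90 112 133 156 182 195 198 197 198 197 198]
155 [150 151 151 151 151 140 117  93  80  68  61  57  60  60  69  82  85  84
  85  85  84  85  86  84  85  85  86  85  85  84  85  84  85  84  85  84
  85  84  86  85  85  85  86  86  87  85  86  86  85  87  86  85  87  86
  88  87  87  87  88  87  88  87  90  89  89  88  84  77  65  63  63  66
  75  89 101 127 152 158 159 166 175 188 196]
175 [154 152 152 151 151 150 135 100  81  70  60  56  57  57  58  65  68  68
  69  69  69  68  68  69  67  68  68  67  66  68  67  67  67  67  67  68
  67  69  69  68  68  68  67  67  69  68  69  67  68  69  70  71  70  71
  71  72  70  71  72  71  72  73  72  73  72  73  69  65  62  61  62  68
  79  94 120 150 158 159 160 167 183 195 198]
225 [151 151 152 151 152 150 144 117  88  85  88  86  82  81  80  80  80  79]
250 [197 198 196 197 198 193 173 133 101 113 128 131 130 130 130 129 130 130]
275 [197 198 198 198 199 195 182 145 105 107 123 124 107  94  91  89  91  89]
```

Run:
```python
from h import *
import pickle
np.set_printoptions(precision=1,suppress=True)
m=pickle.load(open("w1.pkl","rb"));o=observe();from scipy.spatial.transform import Rotation as Ro
R=Ro.from_quat(o['tool_rot']).as_matrix();t=o['eef_pos']
f=lambda uv,z:((plane(m,uv,z)-t)@R)[:,:2]
print("tab top L/R",f([(233.3,207),(261.5,207),(269.5,207)],137).tolist()); print("front/back",f([(252,199.7),(252,214.2)],137).tolist())
print("lip ends",f([(221.7,207),(282,207)],89).tolist())
print("rim",f([(218.3,142),(219,177),(287,142),(286.5,177),(227,135),(277,135)],70).tolist())
print("yaw tool",np.degrees(np.arctan2(R[1,0],R[0,0])))
```

```text
tab top L/R [[-11.29030694713446, -20.496749100165463], [-11.627591969313755, 6.4714300388525565], [-11.724984911615614, 14.120166089918332]]
front/back [[-4.2913341519234915, -2.5005845096796784], [-18.73635523132079, -2.7210503036231977]]
lip ends [[-25.33714711582754, -37.895775454646405], [-26.20208734686021, 30.955943874583227]]
rim [[46.70924362042683, -41.022879996506425], [6.021581598854731, -42.0035435000089], [45.672558393398454, 37.73377485754931], [4.996488872416987, 37.764846113668526], [54.413446365966344, -30.750787408211227], [53.65750993431613, 26.219622118638316]]
yaw tool 29.079530066259736
```

Call:
{"api": "servo_tool", "payload": {
  "deltas": [
    [[-1.1, -0.3, 0], [0, 0, 0.8]],
    [[0, 0, 1.8], [0, 0, 0]],
    [[0, 0, 2.2], [0, 0, 0]],
    [[0, 0, 2.2], [0, 0, 0]],
    [[0, 0, 2.2], [0, 0, 0]],
    [[0, 0, 2.0], [0, 0, 0]],
    [[0, 0, 1.2], [0, 0, 0]],
    [[0, 0, 0.4], [0, 0, 0]]
  ]
}}

```text
clock: 1.48
eef_pos: [407.7, -318.2, 96.6]
tool_rot: [0.971, 0.238, -0.001, -0.001]
force: [0.2, 0.1, 0.4]
gripper_width: 0.699
```

Call:
{"api": "servo_tool", "payload": {
  "deltas": [
    [[0, 0, 0], [0, 0, 0]],
    [[0, 0, 0], [0, 0, 0]],
    [[0, 0, 0], [0, 0, 0]],
    [[0, 0, 0], [0, 0, 0]],
    [[0, 0, 0], [0, 0, 0]],
    [[0, 0, 0], [0, 0, 0]],
    [[0, 0, 0], [0, 0, 0]],
    [[0, 0, 0], [0, 0, 0]]
  ],
  "hand": 0,
  "squeeze": 50
}}

```text
clock: 2.15
eef_pos: [409.2, -318.7, 99.1]
tool_rot: [0.971, 0.239, 0.0, 0.0]
force: [-2.1, 0.4, 6.7]
gripper_width: 0.363
```

Run:
```python
from h import *
m=cams.camera_model("wrist");a=cams.get_image("wrist")[:,:,::-1];s=cams.get_image("scene")[:,:,::-1];t=cams.get_image("side")[:,:,::-1]
cv2.imwrite("pics/scene2.png",s);cv2.imwrite("pics/side2.png",t)
up=lambda a,k:cv2.resize(a,None,fx=k,fy=k,interpolation=cv2.INTER_CUBIC)
c=np.zeros((600,800,3),np.uint8)
c[:600,:420]=up(np.ascontiguousarray(a[100:300,186:326]),3); c[:440,420:800]=up(np.ascontiguousarray(s[220:330,105:200]),4)
cv2.imwrite("pics/z2.png",c)
o=observe();S=cams.camera_model("scene");print(o['eef_pos'],o['force'],proj(S,[o['eef_pos']]))
```

```text
[ 409.23763349 -318.69421768   99.08771898] [-2.30425353  1.02050844  5.97728233] [[140.99410494 267.63456433]]
```

View pics/z2.png

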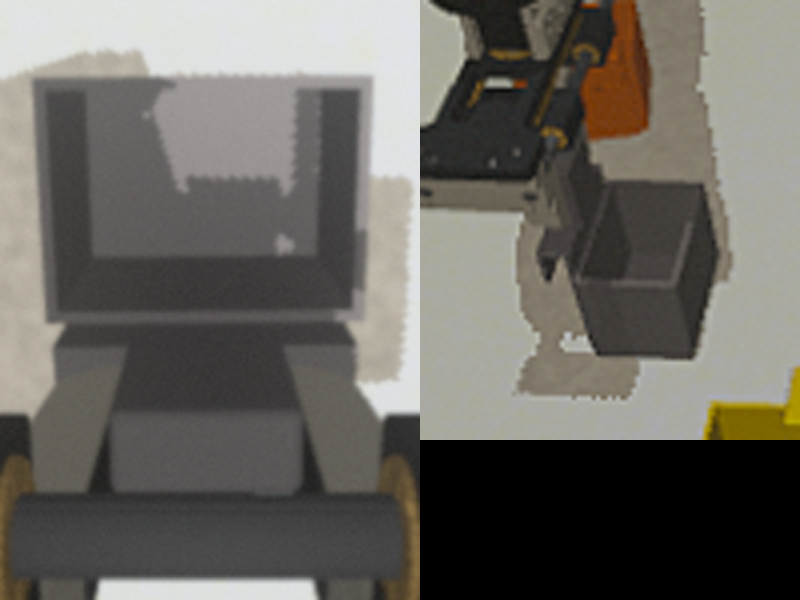

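Run:
```python
from h import *
np.set_printoptions(precision=1,suppress=True)
m=cams.camera_model("wrist");S=cams.camera_model("scene")
w=[(186+(u+.5)/3-.5,100+(v+.5)/3-.5) for u,v in [(32,77),(373,77),(365,320),(47,322)]]
s=[(105+(u-419.5)/4-.5,220+(v+.5)/4-.5) for u,v in [(618,181),(706,183),(686,286),(579,277)]]
for M,L in((m,w),(S,s)):
    p=plane(M,L,70);print(p[:,:2],p.mean(0))
    for i in range(4):
        q=p[(i+1)%4]-p[i];print(np.linalg.norm(q),np.degrees(np.arctan2(q[1],q[0])))
c1,d1=ray(m,w);c2,d2=ray(S,[s[1],s[2],s[3],s[0]])
for a,b in zip(d1,d2):
    k=np.linalg.lstsq(np.c_[a,-b],c2-c1,rcond=None)[0]; p=c1+a*k[0];q=c2+b*k[1];print((p+q)/2,p-q)
```

```text
[[ 451.  -249.8]
 [ 488.1 -320.6]
 [ 436.  -348.8]
 [ 398.4 -278.2]] [ 443.4 -299.3   70. ]
79.89913100082482 -62.39154622741664
59.2512950534073 -151.53765712089847
80.02943375872954 118.00314552233984
59.80076834811854 28.331459659409138
[[ 407.5 -279.4]
 [ 455.5 -253.3]
 [ 496.7 -320.1]
 [ 438.7 -346.6]] [ 449.6 -299.9   70. ]
54.66425788797806 28.53169508009395
78.40723851387894 -58.340034657992994
63.78564501489636 -155.40045564664635
74.06508840880282 114.8992578801915
[ 450.3 -248.5   62.5] [0.2 0.3 0. ]
[ 490.7 -319.2   64.4] [-4.2 -4.6  0.4]
[ 437.4 -347.6   70.6] [-2.6 -1.8  1. ]
[ 398.1 -276.    61.7] [-4.8 -3.7  1.5]
```

Call:
{"api": "servo_tool", "payload": {
  "deltas": [
    [[0, 0, 0], [0, 0, 0]],
    [[0, 0, 0], [0, 0, 0]],
    [[0, 0, 0], [0, 0, 0]],
    [[0, 0, 0], [0, 0, 0]],
    [[0.4, 0, 0], [0, 0, 0]],
    [[0, 0, 0], [0, 0, 0]],
    [[0, 0, 0], [0, 0, 0]],
    [[0, 0, 0], [0, 0, 0]]
  ],
  "hand": 0.55
}}

```text
clock: 2.97
eef_pos: [412.7, -316.6, 98.6]
tool_rot: [0.971, 0.239, -0.0, -0.0]
force: [-1.1, -0.2, 0.4]
gripper_width: 0.548
```

Call:
{"api": "servo_tool", "payload": {
  "deltas": [
    [[0, 0, 0], [0, 0, 0]],
    [[0, 0, 0], [0, 0, 0]],
    [[0, 0, 0], [0, 0, 0]],
    [[0, 0, 0], [0, 0, 0]],
    [[0, 0, 0], [0, 0, 0]],
    [[0, 0, 0], [0, 0, 0]],
    [[0, 0, 0], [0, 0, 0]],
    [[0, 0, 0], [0, 0, 0]]
  ],
  "hand": 0,
  "squeeze": 60
}}

```text
clock: 3.63
eef_pos: [412.7, -316.7, 98.6]
tool_rot: [0.971, 0.239, -0.0, -0.0]
force: [0.4, -0.4, -0.7]
gripper_width: 0.363
```

Call:
{"api": "servo_tool", "payload": {
  "deltas": [
    [[0, 0, -0.6], [0, 0, 0]],
    [[0, 0, -1.5], [0, 0, 0]],
    [[0, 0, -3], [0, 0, 0]],
    [[0, 0, -3.5], [0, 0, 0]],
    [[0, 0, -3.5], [0, 0, 0]],
    [[0, 0, -3.5], [0, 0, 0]],
    [[0, 0, -2.5], [0, 0, 0]],
    [[0, 0, -1], [0, 0, 0]]
  ]
}}

```text
clock: 4.3
eef_pos: [413.4, -317.3, 293.8]
tool_rot: [0.971, 0.239, 0.002, 0.002]
force: [0.8, -0.4, -0.8]
gripper_width: 0.365
```

Call:
{"api": "servo_tool", "payload": {
  "deltas": [
    [[1.6, -1.6, 0], [0, 0, 0]],
    [[2.8, -2.8, 0], [0, 0, 0]],
    [[2.8, -2.8, 0], [0, 0, 0]],
    [[2.8, -2.8, 0], [0, 0, 0]],
    [[2.8, -2.8, 0], [0, 0, 0]],
    [[2.8, -2.8, 0], [0, 0, 0]],
    [[2.8, -2.8, 0], [0, 0, 0]],
    [[2.4, -2.4, 0], [0, 0, 0]]
  ]
}}

```text
clock: 4.97
eef_pos: [500.4, -33.5, 288.8]
tool_rot: [0.971, 0.239, -0.001, -0.0]
force: [0.4, -0.2, -1.2]
gripper_width: 0.36
```

Call:
{"api": "servo_tool", "payload": {
  "deltas": [
    [[1.5, -1.6, 0], [0, 0, 0]],
    [[1.1, -1.1, 0], [0, 0, 2]],
    [[0, 0, 0], [0, 0, 4]],
    [[0, 0, 0], [0, 0, 5]],
    [[0, 0, 0], [0, 0, 5]],
    [[0, 0, 0], [0, 0, 3]],
    [[0, 0, 0], [0, 0, 1.5]],
    [[0, 0, 0], [0, 0, 0]]
  ]
}}

```text
clock: 5.63
eef_pos: [510.7, 0.1, 288.7]
tool_rot: [0.998, 0.062, -0.001, -0.0]
force: [0.3, 0.6, -2.0]
gripper_width: 0.364
```

Run:
```python
from h import *
import pickle
np.set_printoptions(precision=2,suppress=True)
m=cams.camera_model("wrist");o=observe();a=cams.get_image("wrist")[:,:,::-1]
cv2.imwrite("pics/w3.png",a);pickle.dump((m,o),open("w3.pkl","wb"))
print(o['eef_pos'],o['tool_rot'],o['force'],o['dq'].round(3))
```

```text
[510.65   0.08 288.65] [ 1.    0.06 -0.   -0.  ] [ 0.31  0.56 -1.95] [ 0.   -0.   -0.    0.    0.   -0.06]
```

View pics/w3.png

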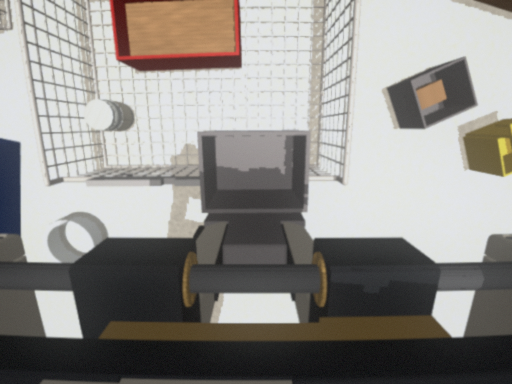

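Wrist view: near rim runs across at row ~181, the strip starts at u≈88 and passes under the cup (held square, rim corners ≈(198,132)–(308,212)); the notch seems to be near u≈160. Zooming on the strip.

Run:
```python
import cv2,numpy as np
a=cv2.imread("pics/w3.png")
up=lambda a,k:cv2.resize(a,None,fx=k,fy=k,interpolation=cv2.INTER_CUBIC)
c=np.zeros((600,800,3),np.uint8)
c[:180,:795]=up(a[164:200,43:202],5)
c[190:370,:300]=up(a[164:200,300:360],5)
c[190:590,310:790]=up(a[125:225,193:313],4)
cv2.imwrite("pics/z3.png",c)
g=cv2.cvtColor(a,cv2.COLOR_BGR2GRAY)
for u in (100,125,145,161,175,190): print(u,g[170:194,u-2:u+3].mean(1).astype(int))
```

```text
100 [164 155 154 166 168 152 130 113 107 126 164 189 194 194 194 198 213 223
 227 227 227 228 227 227]
125 [158 157 147 131 121 133 130 112 110 138 175 192 195 195 195 200 215 223
 226 227 227 227 227 228]
145 [153 168 179 176 158 138 122 109 111 142 178 193 196 196 196 203 219 226
 227 227 227 227 227 227]
161 [171 181 174 159 153 150 129 107 104 108 113 114 114 118 135 176 214 226
 227 227 227 227 227 227]
175 [163 158 150 145 143 135 117 109 115 125 135 140 141 143 148 156 169 176
 180 182 184 185 186 185]
190 [157 148 139 137 144 143 120 100 101 121 133 139 139 140 140 147 168 179
 182 182 180 178 177 177]
```

View pics/z3.png

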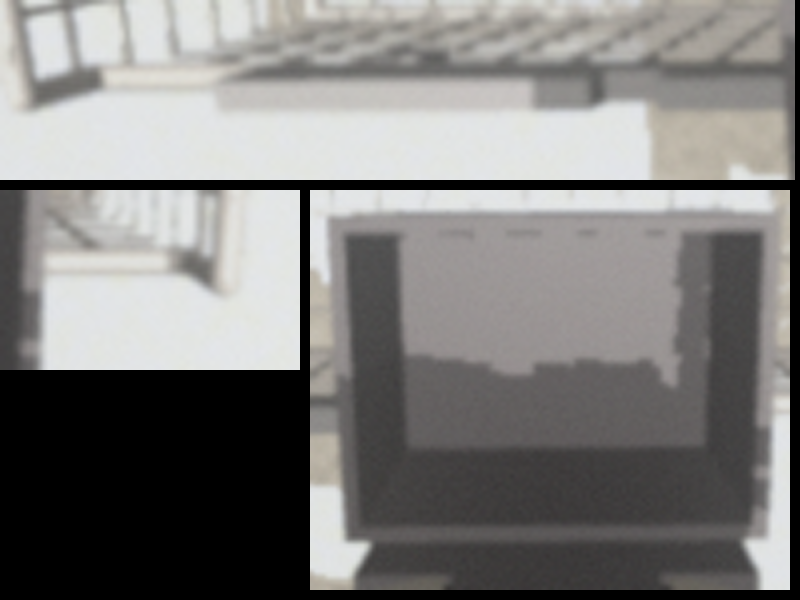

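Run:
```python
from h import *
import pickle
from scipy.spatial.transform import Rotation as Ro
np.set_printoptions(precision=1,suppress=True)
m,o=pickle.load(open("w3.pkl","rb"))
R=Ro.from_quat(o['tool_rot']).as_matrix();t=o['eef_pos']
print("yaw",np.degrees(np.arctan2(R[1,0],R[0,0])), "tilt",R[:,2])
a=plane(m,[(100,179.7),(125,179.5),(145,179.5)],140);b=plane(m,[(100,185.7),(125,185.6),(145,185.5),(190,185.7)],140)
n=plane(m,[(86.6,182.5),(149.7,182.5),(163.6,182.5)],140)
print("inner",a,"outer",b,"end,notch",n)
for q in (a,b): 
    k=np.polyfit(q[:,1],q[:,0],1);print("yaw",-np.degrees(np.arctan(k[0])))
w=[(193+(x-309.5)/4-.5,125+(y-189.5)/4-.5) for x,y in [(328,212),(780,210),(768,540),(347,542)]]
p=plane(m,w,t[2]-98.6+70);print("cup rim tool frame",((p-t)@R)[:,:2],((p-t)@R).mean(0))
for nm,q in (("inner",a),("outer",b),("end/notch",n)): print(nm,((q-t)@R)[:,:2])
```

```text
yaw 7.059226326949551 tilt [-0.  0. -1.]
inner [[495.  185.9 140. ]
 [498.9 155.4 140. ]
 [501.9 131.2 140. ]] outer [[487.6 186.1 140. ]
 [491.4 155.3 140. ]
 [494.5 131.  140. ]
 [500.9  77.  140. ]] end,notch [[489.5 202.6 140. ]
 [498.9 125.5 140. ]
 [500.9 108.8 140. ]]
yaw 7.168583907589376
yaw 6.978868385750192
cup rim tool frame [[ 65.4 -40.8]
 [ 65.7  38.7]
 [  5.   39.5]
 [  4.6 -40.3]] [35.2 -0.7 28.5]
inner [[   7.5 -186.3]
 [   7.7 -155.5]
 [   7.6 -131.2]]
outer [[   0.2 -187.3]
 [   0.2 -156.4]
 [   0.3 -131.9]
 [   0.   -77.5]]
end/notch [[   4.2 -203.5]
 [   4.  -125.8]
 [   4.  -109. ]]
```

Call:
{"api": "servo_tool", "payload": {
  "deltas": [
    [[0.4, -1.4, 0], [0, 0, 0]],
    [[0.47, -2.2, 0], [0, 0, 0]],
    [[0, -2.2, 0], [0, 0, 0]],
    [[0, -1.8, 0], [0, 0, 0]],
    [[0, -0.8, 0], [0, 0, 0]],
    [[0, -0.2, 0], [0, 0, 0]],
    [[0, 0, 1], [0, 0, 0]],
    [[0, 0, 1.6], [0, 0, 0]]
  ]
}}

```text
clock: 6.35
eef_pos: [509.7, 85.8, 263.9]
tool_rot: [0.998, 0.062, 0.001, 0.0]
force: [-0.5, 0.1, -2.2]
gripper_width: 0.365
```

Call:
{"api": "servo_tool", "payload": {
  "deltas": [
    [[0, 0, 1.8], [0, 0, 0]],
    [[0, 0, 1.8], [0, 0, 0]],
    [[0, 0, 1.8], [0, 0, 0]],
    [[0, 0, 1.4], [0, 0, 0]],
    [[0, 0, 0.8], [0, 0, 0]],
    [[0, 0, 0.4], [0, 0, 0]],
    [[0, 0, 0], [0, 0, 0]],
    [[0, 0, 0], [0, 0, 0]]
  ]
}}

```text
clock: 7.02
eef_pos: [509.4, 86.1, 184.0]
tool_rot: [0.998, 0.062, 0.0, 0.0]
force: [-0.7, 0.3, -0.2]
gripper_width: 0.361
```

Run:
```python
from h import *
import pickle
np.set_printoptions(precision=2,suppress=True)
m=cams.camera_model("wrist");o=observe();a=cams.get_image("wrist")[:,:,::-1];s=cams.get_image("side")[:,:,::-1]
cv2.imwrite("pics/w4.png",a);cv2.imwrite("pics/side4.png",s);pickle.dump((m,o),open("w4.pkl","wb"))
up=lambda a,k:cv2.resize(np.ascontiguousarray(a),None,fx=k,fy=k,interpolation=cv2.INTER_CUBIC)
c=np.zeros((600,800,3),np.uint8)
c[:300,:800]=up(a[150:300,56:456],2)
c[300:600,:400]=up(s[150:225,190:290],4)
c[300:520,400:760]=up(a[110:220,166:346],2)
cv2.imwrite("pics/z4.png",c)
print(o['eef_pos'],o['tool_rot'],o['force'])
```

```text
[509.38  86.1  184.04] [1.   0.06 0.   0.  ] [-0.67  0.26 -0.15]
```

View pics/z4.png

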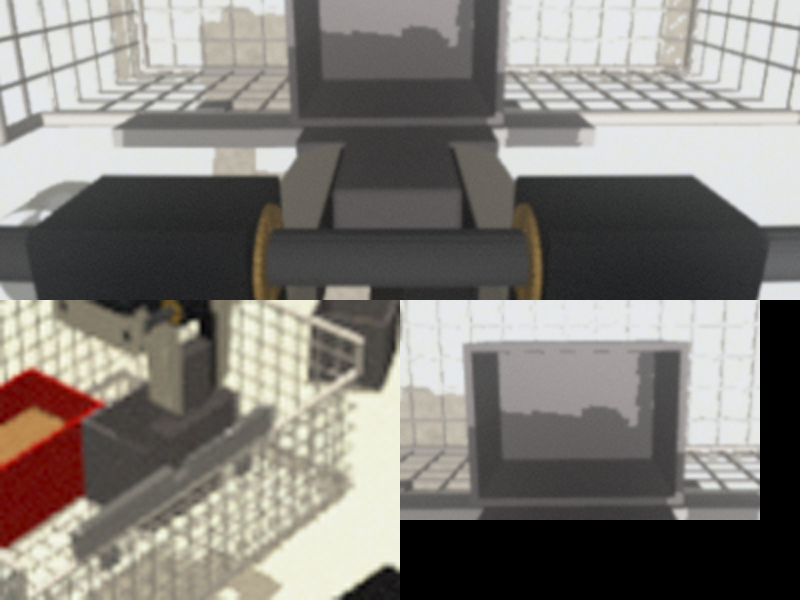

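Wrist: strip ends visible at u≈114 and 353, cup rim at (199..309). Side: the lip is just above the strip and right of the notch. Now I'll compute the offsets.

Run:
```python
from h import *
import pickle
from scipy.spatial.transform import Rotation as Ro
np.set_printoptions(precision=1,suppress=True)
m,o=pickle.load(open("w4.pkl","rb"));g=cv2.imread("pics/w4.png",0)
R=Ro.from_quat(o['tool_rot']).as_matrix();t=o['eef_pos']
F=lambda uv,z:((plane(m,uv,z)-t)@R)[:,:2]
for u in (125,145,165,185,325,340): print(u,g[202:230,u-2:u+3].mean(1).astype(int))
for rr in (215,218): print(rr,g[rr:rr+3,106:124].mean(0).astype(int),g[rr:rr+3,343:362].mean(0).astype(int))
w=[(166+(x-399.5)/2-.5,110+(y-299.5)/2-.5) for x,y in [(466,344),(690,343),(683,500),(470,498)]]
q=F(w,t[2]-28.6);print("rim",q,q.mean(0))
print(F([(114,218),(353.5,218)],140))
print(F([(125,213),(125,221),(185,213),(185,221),(340,213),(340,221)],140))
```

```text
125 [207 185 149 134 134 120 105 101  99  98  99 102 115 135 140 142 141 142
 141 141 145 173 219 228 228 229 229 228]
145 [200 176 150 133 122 105  98  97  97  94  96  99 112 132 139 138 139 140
 140 139 142 167 219 228 228 228 228 229]
165 [ 95 103 120 121 117 104  97  95  94  93  95  97 110 131 138 139 139 139
 139 138 140 150 179 187 187 185 184 180]
185 [159 148 133 124 118 101  93  92  92  91  92  95 108 129 137 137 139 137
 137 138 138 160 205 218 218 219 219 219]
325 [171 180 160 135 119 103  96  96  96  94  95 102 123 136 139 140 141 139
 140 140 151 188 220 229 228 229 228 228]
340 [225 222 183 143 124 108 102 101  97  99  99 107 124 138 142 142 141 142
 141 141 152 189 223 229 229 229 229 228]
215 [229 230 230 230 228 219 202 194 192 192 186 164 145 139 139 140 140 139] [142 148 171 193 201 201 202 202 202 204 214 224 229 228 230 230 230 230
 229]
218 [229 229 229 230 228 224 212 200 197 197 191 168 148 142 142 142 142 142] [144 160 184 197 202 204 204 204 206 210 220 227 229 229 230 229 230 230
 229]
rim [[ 64.3 -39.7]
 [ 64.6  39.2]
 [  6.9  39.4]
 [  7.6 -41. ]] [35.8 -0.5]
[[  -5.2 -117.2]
 [  -5.    81.2]]
[[  -0.8 -107.3]
 [  -7.8 -108.2]
 [  -0.7  -57.3]
 [  -7.6  -57.8]
 [  -0.7   69.7]
 [  -7.6   70.2]]
```

Call:
{"api": "servo_tool", "payload": {
  "deltas": [
    [[-0.07, 0, 0], [0, 0, 0]],
    [[0, 0, 0.3], [0, 0, 0]],
    [[0, 0, 0.3], [0, 0, 0]],
    [[0, 0, 0.2], [0, 0, 0]],
    [[0, 0, 0.15], [0, 0, 0]],
    [[0, 0, 0.15], [0, 0, 0]],
    [[0, 0, 0], [0, 0, 0]],
    [[0, 0, 0], [0, 0, 0]]
  ]
}}

```text
clock: 7.78
eef_pos: [508.3, 86.3, 172.6]
tool_rot: [0.998, 0.062, -0.0, -0.0]
force: [0.5, 0.2, -1.3]
gripper_width: 0.364
```

Call:
{"api": "servo_tool", "payload": {
  "deltas": [
    [[0, 0, 0.15], [0, 0, 0]],
    [[0, 0, 0.2], [0, 0, 0]],
    [[0, 0, 0.2], [0, 0, 0]],
    [[0, 0, 0.2], [0, 0, 0]],
    [[0, 0, 0.1], [0, 0, 0]],
    [[0, 0, 0], [0, 0, 0]],
    [[0, 0, 0], [0, 0, 0]],
    [[0, 0, 0], [0, 0, 0]]
  ]
}}

```text
clock: 8.45
eef_pos: [508.4, 86.3, 164.2]
tool_rot: [0.998, 0.062, 0.0, -0.0]
force: [0.9, -0.4, -0.9]
gripper_width: 0.362
```

Call:
{"api": "servo_tool", "payload": {
  "deltas": [
    [[0, 0, 0.1], [0, 0, 0]],
    [[0, 0, 0.1], [0, 0, 0]],
    [[0, 0, 0.1], [0, 0, 0]],
    [[0, 0, 0], [0, 0, 0]],
    [[0, 0, 0], [0, 0, 0]],
    [[0, 0, 0], [0, 0, 0]],
    [[0, 0, 0], [0, 0, 0]],
    [[0, 0, 0], [0, 0, 0]]
  ]
}}

```text
clock: 9.12
eef_pos: [508.4, 86.3, 161.2]
tool_rot: [0.998, 0.062, 0.0, -0.0]
force: [-0.8, 0.7, -1.0]
gripper_width: 0.359
```

Next, a further 2 mm down to load the strip lightly.

Call:
{"api": "servo_tool", "payload": {
  "deltas": [
    [[0, 0, 0.1], [0, 0, 0]],
    [[0, 0, 0.1], [0, 0, 0]],
    [[0, 0, 0], [0, 0, 0]],
    [[0, 0, 0], [0, 0, 0]],
    [[0, 0, 0], [0, 0, 0]],
    [[0, 0, 0], [0, 0, 0]],
    [[0, 0, 0], [0, 0, 0]],
    [[0, 0, 0], [0, 0, 0]]
  ]
}}

```text
clock: 9.78
eef_pos: [508.4, 86.3, 159.2]
tool_rot: [0.998, 0.062, 0.0, -0.0]
force: [-1.2, 0.2, 3.6]
gripper_width: 0.362
```

Call:
{"api": "servo_tool", "payload": {
  "deltas": [
    [[0, -0.1, 0], [0, 0, 0]],
    [[0, -0.15, 0], [0, 0, 0]],
    [[0, -0.2, 0], [0, 0, 0]],
    [[0, -0.2, 0], [0, 0, 0]],
    [[0, -0.2, 0], [0, 0, 0]],
    [[0, -0.2, 0], [0, 0, 0]],
    [[0, -0.1, 0], [0, 0, 0]],
    [[0, 0, 0], [0, 0, 0]]
  ]
}}

```text
clock: 10.45
eef_pos: [506.7, 98.4, 159.0]
tool_rot: [0.998, 0.062, -0.0, -0.0]
force: [-0.2, 2.5, 2.5]
gripper_width: 0.363
```

Call:
{"api": "servo_tool", "payload": {
  "deltas": [
    [[0, -0.1, 0], [0, 0, 0]],
    [[0, -0.1, 0], [0, 0, 0]],
    [[0, -0.1, 0], [0, 0, 0]],
    [[0, 0, 0], [0, 0, 0]],
    [[0, 0, 0], [0, 0, 0]],
    [[0, 0, 0], [0, 0, 0]],
    [[0, 0, 0], [0, 0, 0]],
    [[0, 0, 0], [0, 0, 0]]
  ]
}}

```text
clock: 11.12
eef_pos: [506.4, 100.7, 159.0]
tool_rot: [0.998, 0.062, -0.0, -0.0]
force: [-0.8, 1.4, -1.4]
gripper_width: 0.362
```

Call:
{"api": "servo_tool", "payload": {
  "deltas": [
    [[0, -0.1, 0], [0, 0, 0]],
    [[0, -0.1, 0], [0, 0, 0]],
    [[0, 0, 0], [0, 0, 0]],
    [[0, 0, 0], [0, 0, 0]],
    [[0, 0, 0], [0, 0, 0]],
    [[0, 0, 0], [0, 0, 0]],
    [[0, 0, 0], [0, 0, 0]],
    [[0, 0, 0], [0, 0, 0]]
  ]
}}

```text
clock: 11.78
eef_pos: [506.3, 102.7, 159.1]
tool_rot: [0.998, 0.062, 0.0, -0.0]
force: [-0.2, -0.4, -1.0]
gripper_width: 0.364
```

Call:
{"api": "servo_tool", "payload": {
  "deltas": [
    [[0, -0.1, 0], [0, 0, 0]],
    [[0, 0, 0.1], [0, 0, 0]],
    [[0, 0, 0.1], [0, 0, 0]],
    [[0, 0, 0], [0, 0, 0]],
    [[0, 0, 0], [0, 0, 0]],
    [[0, 0, 0], [0, 0, 0]],
    [[0, 0, 0], [0, 0, 0]],
    [[0, 0, 0], [0, 0, 0]]
  ]
}}

```text
clock: 12.45
eef_pos: [506.2, 103.7, 157.2]
tool_rot: [0.998, 0.062, 0.0, 0.0]
force: [-0.8, -0.7, -1.1]
gripper_width: 0.36
```

Call:
{"api": "servo_tool", "payload": {
  "deltas": [
    [[0, 0, 0.1], [0, 0, 0]],
    [[0, 0, 0.1], [0, 0, 0]],
    [[0, 0, 0], [0, 0, 0]],
    [[0, 0, 0], [0, 0, 0]],
    [[0, 0, 0], [0, 0, 0]],
    [[0, 0, 0], [0, 0, 0]],
    [[0, 0, 0], [0, 0, 0]],
    [[0, 0, 0], [0, 0, 0]]
  ]
}}

```text
clock: 13.12
eef_pos: [506.2, 103.7, 155.2]
tool_rot: [0.998, 0.062, 0.0, -0.0]
force: [0.4, -0.7, -1.0]
gripper_width: 0.363
```

Call:
{"api": "servo_tool", "payload": {
  "deltas": [
    [[0, 0, 0.1], [0, 0, 0]],
    [[0, 0, 0.1], [0, 0, 0]],
    [[0, 0, 0], [0, 0, 0]],
    [[0, 0, 0], [0, 0, 0]],
    [[0, 0, 0], [0, 0, 0]],
    [[0, 0, 0], [0, 0, 0]],
    [[0, 0, 0], [0, 0, 0]],
    [[0, 0, 0], [0, 0, 0]]
  ]
}}

```text
clock: 13.78
eef_pos: [506.3, 103.7, 153.2]
tool_rot: [0.998, 0.062, 0.0, -0.0]
force: [0.4, -0.1, 0.1]
gripper_width: 0.365
```

Call:
{"api": "servo_tool", "payload": {
  "deltas": [
    [[0, 0, 0.1], [0, 0, 0]],
    [[0, 0, 0.05], [0, 0, 0]],
    [[0, 0, 0], [0, 0, 0]],
    [[0, 0, 0], [0, 0, 0]],
    [[0, 0, 0], [0, 0, 0]],
    [[0, 0, 0], [0, 0, 0]],
    [[0, 0, 0], [0, 0, 0]],
    [[0, 0, 0], [0, 0, 0]]
  ]
}}

```text
clock: 14.45
eef_pos: [506.2, 103.7, 151.7]
tool_rot: [0.998, 0.062, 0.0, -0.0]
force: [-0.9, 0.1, 3.2]
gripper_width: 0.359
```

Call:
{"api": "servo_tool", "payload": {
  "deltas": [
    [[0, 0, -0.1], [0, 0, 0]],
    [[0, 0, 0], [0, 0, 0]],
    [[0, 0, 0], [0, 0, 0]],
    [[0, 0, 0], [0, 0, 0]],
    [[0, 0, 0], [0, 0, 0]],
    [[0, 0, 0], [0, 0, 0]],
    [[0, 0, 0], [0, 0, 0]],
    [[0, 0, 0], [0, 0, 0]]
  ]
}}

```text
clock: 15.12
eef_pos: [506.2, 103.7, 152.6]
tool_rot: [0.998, 0.062, 0.0, 0.0]
force: [0.5, 1.3, 1.5]
gripper_width: 0.36
```

Call:
{"api": "servo_tool", "payload": {
  "deltas": [
    [[0, 0, 0], [0, 0, 0]],
    [[0, 0, 0], [0, 0, 0]],
    [[0, 0, 0], [0, 0, 0]],
    [[0, 0, 0], [0, 0, 0]],
    [[0, 0, 0], [0, 0, 0]],
    [[0, 0, 0], [0, 0, 0]],
    [[0, 0, 0], [0, 0, 0]],
    [[0, 0, 0], [0, 0, 0]]
  ],
  "hand": 0.6
}}

```text
clock: 15.78
eef_pos: [506.2, 103.7, 152.6]
tool_rot: [0.998, 0.062, -0.0, -0.0]
force: [0.8, -0.3, 0.2]
gripper_width: 0.602
```

Call:
{"api": "servo_tool", "payload": {
  "deltas": [
    [[0, 0, -0.4], [0, 0, 0]],
    [[0, 0, -1], [0, 0, 0]],
    [[0, 0, -1.5], [0, 0, 0]],
    [[0, 0, -2], [0, 0, 0]],
    [[0, 0, -2], [0, 0, 0]],
    [[0, 0, -2], [0, 0, 0]],
    [[0, 0, -1.5], [0, 0, 0]],
    [[0, 0, -0.5], [0, 0, 0]]
  ]
}}

```text
clock: 16.45
eef_pos: [507.0, 103.8, 264.8]
tool_rot: [0.998, 0.062, 0.002, -0.0]
force: [0.1, -0.2, 0.3]
gripper_width: 0.598
```

Run:
```python
from h import *
import pickle
np.set_printoptions(precision=2,suppress=True)
m=cams.camera_model("wrist");o=observe();a=cams.get_image("wrist")[:,:,::-1];s=cams.get_image("side")[:,:,::-1];q=cams.get_image("scene")[:,:,::-1]
cv2.imwrite("pics/w5.png",a);pickle.dump((m,o),open("w5.pkl","wb"))
up=lambda a,k:cv2.resize(np.ascontiguousarray(a),None,fx=k,fy=k,interpolation=cv2.INTER_CUBIC)
c=np.zeros((600,800,3),np.uint8)
c[:300,:400]=up(a[110:260,156:356],2)
c[300:600,:400]=up(s[150:225,190:290],4)
c[:560,400:800]=up(q[145:285,235:335],4)
cv2.imwrite("pics/z5.png",c)
print(o['eef_pos'],o['force'],o['clock'])
```

```text
[507.04 103.81 264.85] [ 0.15 -0.18  0.32] 16.45
```

View pics/z5.png

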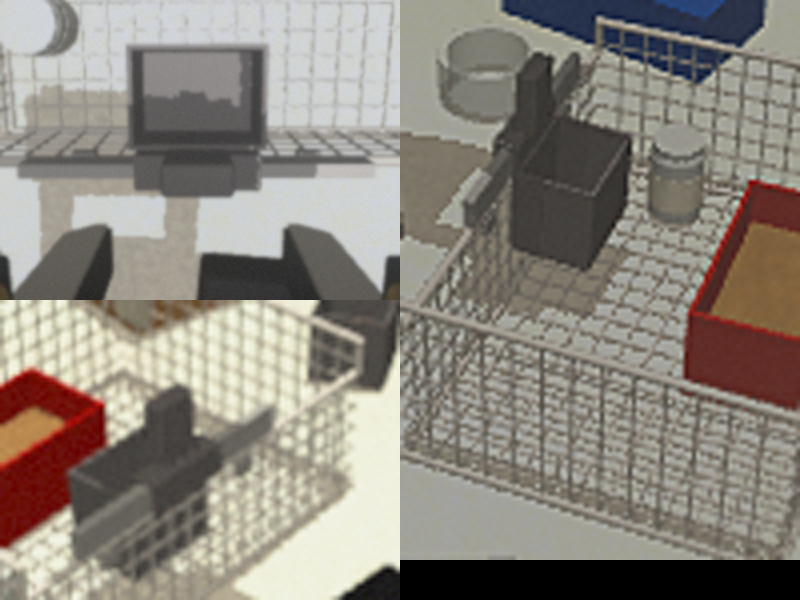

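Run:
```python
from h import *
import pickle
from scipy.spatial.transform import Rotation as Ro
np.set_printoptions(precision=1,suppress=True)
m,o=pickle.load(open("w5.pkl","rb"));g=cv2.imread("pics/w5.png",0)
R=Ro.from_quat(o['tool_rot']).as_matrix();t=o['eef_pos']
F=lambda uv,z:((plane(m,uv,z)-t)@R)[:,:2]
Z=lambda L:[(156+(x+.5)/2-.5,110+(y+.5)/2-.5) for x,y in L]
print("rim z125",F(Z([(127,45),(269,45),(264,148),(131,150)]),125))
print("strip",F(Z([(60,162),(60,178),(330,162),(330,178)]),140))
print("tab cols",g[185:220,232:240].mean(1).astype(int), "tab rows",g[196:204,222:292].mean(0).astype(int))
print("v->x at 192",[(v,F([(236,v)],192)[0,0].round(1)) for v in (188,192,196,200,204,208)])
b=cv2.cvtColor(cams.get_image("wrist"),cv2.COLOR_RGB2GRAY);print("diff",np.abs(b.astype(int)-g).mean(),observe()['clock'])
```

```text
rim z125 [[ 62.3 -39.5]
 [ 62.3  39.1]
 [  4.2  38. ]
 [  3.  -39. ]]
strip [[ -0.7 -76.8]
 [ -9.8 -77.3]
 [ -0.6  73. ]
 [ -9.8  73.5]]
tab cols [ 72  65  70  79  81  82  81  83  85  86  87  87  85  86  86  86  86  85
  86  92 108 122 140 170 193 200 200 200 200 200 201 199 195 193 194] tab rows [132 104  92  89  90  90  89  89  90  89  89  89  88  84  79  82  87  88
  88  89  88  88  88  89  88  88  89  88  89  89  90  88  89  89  89  90
  89  89  89  90  90  90  90  90  91  91  91  91  90  87  84  84  89  90
  91  90  91  90  91  91  92  96 112 128 143 169 176 177 177 177]
v->x at 192 [(188, np.float64(13.9)), (192, np.float64(10.2)), (196, np.float64(6.4)), (200, np.float64(2.6)), (204, np.float64(-1.2)), (208, np.float64(-5.0))]
diff 6.4417470296223955 16.65
```

Call:
{"api": "servo_tool", "payload": {
  "deltas": [
    [[0, 0, 0], [0, 0, 0]],
    [[0, 0, 0], [0, 0, 0]],
    [[0, 0, 0], [0, 0, 0]],
    [[0, 0, 0], [0, 0, 0]],
    [[0, 0, 0], [0, 0, 0]],
    [[0, 0, 0], [0, 0, 0]],
    [[0, 0, 0], [0, 0, 0]],
    [[0, 0, 0], [0, 0, 0]]
  ]
}}

```text
clock: 17.32
eef_pos: [506.2, 103.7, 261.6]
tool_rot: [0.998, 0.062, 0.0, 0.0]
force: [-0.2, 0.4, -0.3]
gripper_width: 0.597
```

Run:
```python
from h import *
import time
g=lambda n:cv2.cvtColor(cams.get_image(n),cv2.COLOR_RGB2GRAY).astype(int)
a=g("wrist");s=g("side");b=g("wrist");s2=g("side")
print("tab col",a[185:215,232:240].mean(1).astype(int))
print(np.abs(a-b).mean(),np.abs(a-b)[120:215,215:295].mean(),np.abs(s-s2)[160:220,200:260].mean(),observe()['clock'],observe()['force'])
r.finish_job()
```

```text
tab col [ 65  67  77  82  81  81  81  85  87  87  87  87  86  87  87  86  86  85
  86  97 116 131 159 185 197 201 200 201 201 201]
1.6037190755208333 1.3103947368421052 1.8447222222222222 17.5167 [-2.0338173   0.42143664 -0.38636875]
the job is handed in; nothing more can be done
```

The cup is hooked inside the basket with its tooth in the notch, released, and the job is handed in at 17.5 s of the 54 s allowed. There was no verdict.

- **Grasp:** I took the cup by its tab from above. My first grip was about 4 mm off centre, so I regripped once before lifting.
- **Hooking and sliding:** I lowered the lip over the strip about 18 mm short of the notch and slid it along with about 5 N of load. The load dropped away near the notch. I moved on to about the expected notch centre and lowered 8 mm until the lip met the strip. I then pressed it to about 4 N, backed off and let go.
- **Last checks:** The pictures show the cup hanging in the notch and at rest. Its lean is about 0.1 rad, against the limit of 0.15. The gripper is about 110 mm above the release height and touches nothing. The carton and tin look unmoved; I did not check the other bystanders separately.
- **Disagreement:** The scene and side cameras gave positions 5 to 15 mm apart from each other and from the wrist camera. I used the wrist camera for the final placing, and the contact forces agreed with it.

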